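# Show the bulged culture tub to the upward-looking inspection camera

### The job

One of the three closed culture tubs in the tray has a lid that has bulged into a dome: lift that tub out of the tray and hold it in the air over the leaning inspection camera, lid away from the lens, with its bottom centred on the lens, square to it and 10 cm from the lens glass, and its long side in line with the long side of the camera's light frame. Finish while still holding it there in the gripper, still and with nothing else touching it; do not bump it against the camera, and leave the other two tubs and the camera as they are.

Things in the scene. Friction and masses are not known exactly. Their poses are not given: they have to be found in the camera images.
- bulged_center (a point): the tub to show: rigid, closed, frosted lid, 0.15 to 0.3 kg; body 90 (its x) x 54 (its y) x 58 mm tall, upright sides; lid 98 x 54 mm, 8 mm thick, flush on the y sides; on it a round dome 50 mm across, 12 mm high. Point: middle axis, 33 mm above the flat underside, z towards the lid. In any of the three tray places; neighbours stand 96 to 112 mm off along its y
- bulged: the same tub with the domed lid, origin at the centre of its underside
- flat_a: a closed tub exactly like the bulged one (90 x 54 mm body, 66 mm tall) but with a flat lid and nothing above 67 mm; origin at the centre of its underside, z up; stays in the tray
- flat_b: a closed tub exactly like the bulged one (90 x 54 mm body, 66 mm tall) but with a flat lid and nothing above 67 mm; origin at the centre of its underside, z up; stays in the tray
- tray: fixed shallow bare metal tray 132 mm (x) by 346 mm (y), floor 3 mm thick, rim 18 mm above the table; the three tubs stand in a row along its y, their long sides along its x; origin under its centre on the table
- lens (a point): centre of the camera's lens glass (black, 42 mm across). z: line of sight, leaning 9 to 25 degrees from upright, roughly towards the robot; x: long side of the grey light frame (130 x 80 mm, 7 mm below the glass, white panel at each end); y level. Shown tub: its centre point on this z axis 133 mm out (100 mm to its underside + 33), z along this z, x along this x either way round
- cam_head: camera head with light frame, hung in the yoke 88 mm above the table, stiff hinge; its origin lies on the hinge, 40 mm behind the lens glass
- cam_base: fixed foot 110 x 130 mm and two-armed yoke of the camera, 100 mm tall; origin under its centre on the table
Mind the look-alikes: they are no part of the job. Leave any pink look-alike of the bulged alone.

How it is judged (in metres and radians):
On the way:
1. the bulged tub is held clear above the tray, upright (height (world z) of bulged_center above 0.085 m and angle between bulged_center's own z axis and vertical below 0.6 rad and contact force between bulged and the fingers above 1 N and contact force between bulged and tray below 0.05 N and contact force between bulged and cam_base below 0.05 N and contact force between bulged and cam_head below 0.05 N and contact force between bulged and flat_a below 0.05 N and contact force between bulged and flat_b below 0.05 N), for 0.1 s.
At the end, for the whole second after the job is handed in: bulged tub gripped, still, over 150 mm up, touching only the fingers; centred on the lens axis within 20 mm each way, underside 80 to 120 mm from the glass, lid away, square within 8 degrees, long side within 9.7 degrees of the light frame's; flat tubs within 25 mm of where they stood (x of bulged_center in the frame of lens between -0.02 and 0.02 m and y of bulged_center in the frame of lens between -0.02 and 0.02 m and z of bulged_center in the frame of lens between 0.113 and 0.153 m and angle between the z axis of bulged_center and the z axis of lens, either way round below 0.14 rad and angle between the x axis of bulged_center and the x axis of lens, either way round below 0.17 rad and angle between bulged_center's own z axis and vertical below 0.9 rad and contact force between bulged and the fingers above 1 N and contact force between bulged and tray below 0.05 N and contact force between bulged and cam_base below 0.05 N and contact force between bulged and cam_head below 0.05 N and contact force between bulged and flat_a below 0.05 N and contact force between bulged and flat_b below 0.05 N and linear speed of bulged below 0.02 m/s and angular speed of bulged below 0.15 rad/s and height (world z) of bulged_center above 0.15 m and distance of each of flat_a, flat_b from where it was at the start of the episode below 0.025 m); the arm keeps its last pose, push and grip.
It fails at once if a flat-lidded tub shoved more than 25 mm or tipped (distance of any of flat_a, flat_b from where it was at the start of the episode above 0.025 m or angle between any of flat_a, flat_b's own z axis and vertical above 0.3 rad).
It fails at once if the camera knocked out of its setting (lens moved more than 6 mm) (distance of lens from where it was at the start of the episode above 0.006 m).
It fails at once if the bulged tub knocked against the camera (more than 3 N) (contact force between bulged and cam_head above 3 N or contact force between bulged and cam_base above 3 N).
It also fails if it takes over 38 s, if anything falls off the work surface, if the arm or the gripper's body presses on something with over 40 N, if the wrist force passes 120 N, or if a joint passes its speed limit or range.

### The arm

A 7-joint arm with a two-finger parallel gripper is mounted at the origin on the work surface. World frame = base frame: x ahead of the robot, y to its left, z up, the work surface at z = 0. Lengths are in m, angles in degrees, forces in N, time in s.
With the tool pointing down it reaches from about 0.35 to 0.775 m from the base axis. Payload 3.1 kg.
Tool frame: the origin (TCP) lies midway between the tips of the shut fingers; the grasp point (between the pads) lies 19 mm behind it; z points along the fingers, y is the direction in which the jaws open and shut (so a half turn about z gives the same grasp; the last joint's range is limited). The gripper opens to 85 mm and grips with 20 to 120 N. Pads are 22 mm wide; open, the fingers measure 114 mm over their backs; the gripper's body (76 mm by 85 mm) begins 54 mm behind the grasp point. The pads swing forward as they close: fully open they stand 13 mm farther back than shut.
Start: joints at [64.933, 17.813, 0.802, 86.603, -0.252, 75.585, -1.558], TCP at [0.212, -0.507, 0.231] pointing down, gripper open.
Joint ranges: [-154.91, 154.91], [-16.99, 109.72], [-72.82, 74.43], [7.12, 147.25], [-82.49, 262.49], [11.32, 116.49], [-174.64, 174.64]. Speed limits (degrees/s): [159.86, 159.86, 180, 180, 180, 180, 180].

### API

Orientations are given as a 3x3 rotation matrix whose columns are the frame's x, y, z axes.
In Python, from bench import bot gives the robot as it stands. The module is installed in compiled form; this text tells all that it offers.
- The arm moves only by the shell command python3 -m inch 'ROWS' [OPENING]. ROWS is JSON, a list of rows, each a list of 2 entries, a list of its own where there are three numbers: the shift along the tool's x, y, z in units of 25 mm (1.0 is 25 mm), then the turn about the tool's z in units of 8 degrees (1.0 is 8 degrees). In form: [[[dx, dy, dz], roll], ...]. A call has 1 to 20 rows; each row is the pose to reach, as a shift and turn from the pose commanded when the call began, along the tool's axes at that moment; what a row does not reach only later rows make up. A row lasts 1/8 s, in which the tool goes at most 62.5 mm and 10.7 degrees, less where a joint would pass 70% of its speed; a pose out of reach is approached as far as the arm can. A call with a gripper value outside its range is refused whole. OPENING is the gripper's target within -1 to 1 (shut at 1, half-way at 0, fully open at -1), set as the call begins (- or left out, the last holds). The fingers move at their own pace and stop on an object; the grip force is fixed at half the most. Time passes only in rows, so rows that repeat a pose let the fingers close. It gives the time, the measured TCP pose, the force and the opening at its end, in the units of the state.
- bot.get_state(): the state, without advancing time (a new reading comes with each control period).
- bot.read_camera(name): name is "scene" or "top" or "wrist"; returns a dict with "img" (420x560x3 uint8, red, green, blue), "fx", "fy", "cx", "cy" (pixels), "R" (3x3) and "t" (3): a world point X has camera coordinates R X + t. Camera axes: x right, y down, z forward; pixel columns grow to the right and rows downward; lengths in m; the calibration is good to about 2 mm. The wrist camera is an equidistant fisheye: a pixel r from the principal point sees the ray r / f radians off the axis. A picture is of the moment at which its call begins. There is no depth.
- bot.sign_off(): hands the job in, once; it reports no verdict.
The state is a dict: "clock": time; "joint_pos": joint angles; "dq": joint speeds; "joint_efforts": joint torques, N m; "tcp_pos": TCP position; "ee_rot": TCP orientation; "ft_force": force on the tool from outside, world axes, zero at the start; "torque": the same for the moment, N m; "gripper_width": finger opening in m.
Only numpy, scipy, OpenCV 4.12 (cv2) and the standard library are available. Lean on these libraries where they do the work, as an engineer would, in place of code of your own. Each camera call takes 0.05 s, during which the arm holds its last target.

## Working session

There is one attempt and no reset: what is moved stays moved. The work goes in short steps, Python scripts to look and compute and a shell command to move; the robot and the scene stay as the last step left them, time stands still between calls to the robot, and variables do not carry over. Pictures are saved under pics/ and viewed, and the job is handed in when it is done.

```bash
mkdir -p pics; cat > h.py <<'E'
import cv2,numpy as np
from bench import bot
def snap(n,f):
    c=bot.read_camera(n); cv2.imwrite('pics/'+f,cv2.cvtColor(c['img'],cv2.COLOR_RGB2BGR)); np.savez('pics/'+f+'.npz',**c); return c
E
python3 - <<'E'
from h import *
s=bot.get_state()
print(s)
for n in ['scene','top','wrist']:
    c=snap(n,n+'0.png'); print(n,c['fx'],c['fy'],c['cx'],c['cy'],np.round(c['R'],4).tolist(),np.round(c['t'],4))
E
```

```text
{'clock': 0.0, 'joint_pos': array([64.9331273 , 17.8617415 ,  0.79981842, 86.69385733, -0.25186254,
       75.58473672, -1.55697432]), 'dq': array([ 0.03938909,  0.09006838,  0.06630401,  0.04333755, -0.02487316,
        0.11464316, -0.00310525]), 'joint_efforts': array([-4.08192000e-05, -3.79914272e+01,  1.45847057e-01, -2.30593121e+01,
        1.21390302e-02,  1.36802325e-02,  3.33419052e-05]), 'tcp_pos': array([ 0.21178635, -0.50677742,  0.23019513]), 'ee_rot': array([[ 9.22636790e-01,  3.85668664e-01, -1.01742477e-03],
       [ 3.85669995e-01, -9.22634186e-01,  2.19423384e-03],
       [-9.24636396e-05, -2.41687108e-03, -9.99997075e-01]]), 'ft_force': array([-0.06629727, -0.15646554,  0.26335953]), 'torque': array([ 0.01295214, -0.01088194,  0.02113335]), 'gripper_width': 0.08498749769268156}
scene 529.1929144026335 529.1929144026335 273.5794799464399 198.0894210370719 [[0.7335, 0.6797, -0.003], [0.4277, -0.4649, -0.7752], [-0.5283, 0.5673, -0.6317]] [-0.4391 -0.1644  1.2499]
top 463.3405045013908 463.3405045013908 283.17184569558617 204.24762141242363 [[0.0046, -0.9999, 0.0098], [-0.9841, -0.0063, -0.1778], [0.1778, -0.0088, -0.984]] [-0.0139  0.5916  0.84  ]
wrist 325.19226210127806 325.19226210127806 276.0325480518649 210.57376822852436 [[0.3859, -0.9225, -0.0028], [-0.8822, -0.3699, 0.2915], [-0.2699, -0.11, -0.9566]] [-0.5489 -0.0387  0.3797]
```

View pics/scene0.png

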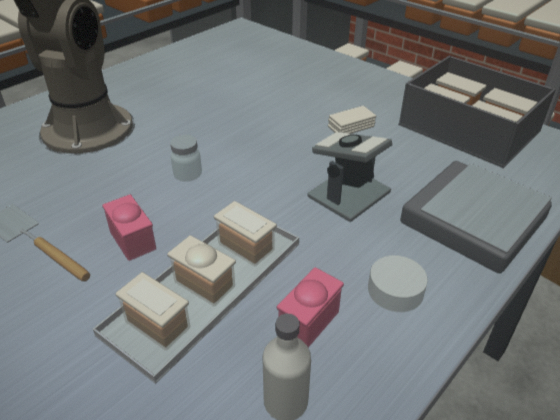

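View pics/top0.png

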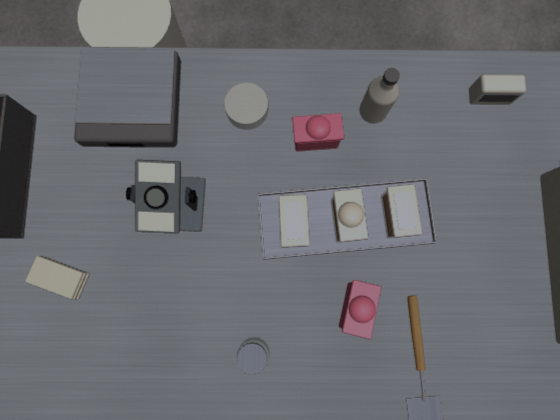

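View pics/wrist0.png

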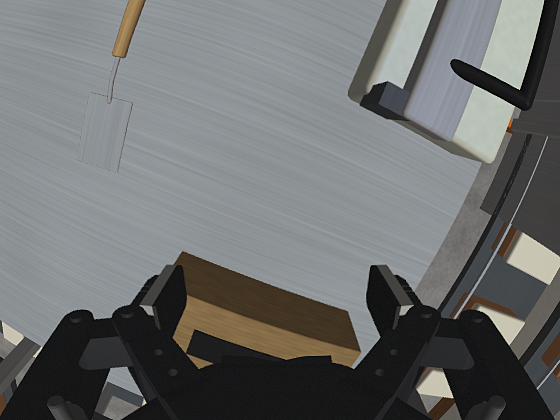

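The domed tub stands in the middle of the tray (top view about (351,215)). The pink look-alikes are at (318,130) and (361,309), and the camera is at (157,197). Next I'll look closer.

```bash
python3 - <<'E'
import cv2
t=cv2.imread('pics/top0.png'); s=cv2.imread('pics/scene0.png')
cv2.imwrite('pics/c1.png',cv2.resize(t[150:250,120:220],None,fx=6,fy=6,interpolation=cv2.INTER_CUBIC))
cv2.imwrite('pics/c2.png',cv2.resize(t[170:270,250:440],None,fx=4,fy=4,interpolation=cv2.INTER_CUBIC))
cv2.imwrite('pics/c3.png',cv2.resize(s[120:220,300:400],None,fx=6,fy=6,interpolation=cv2.INTER_CUBIC))
E
```

```text
(no output)
```

View pics/c1.png

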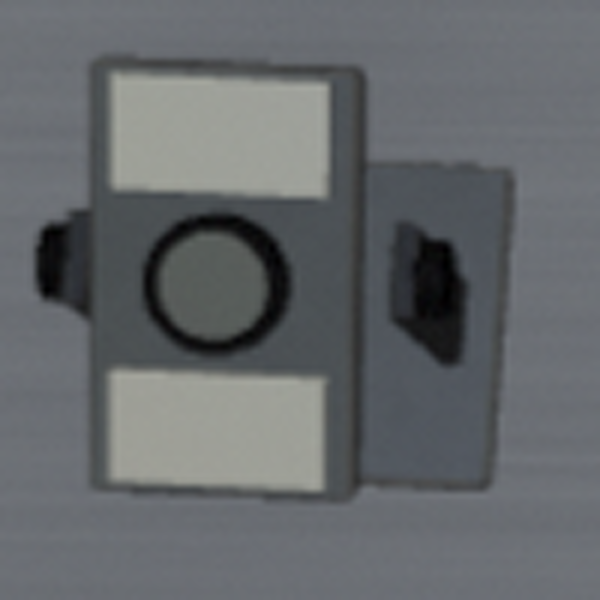

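View pics/c2.png

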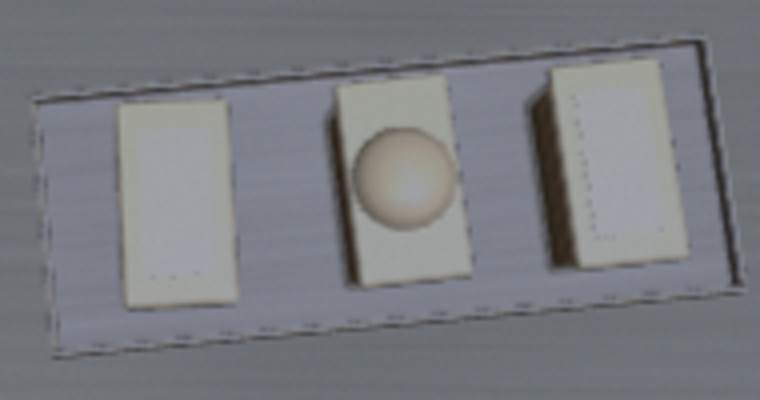

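View pics/c3.png

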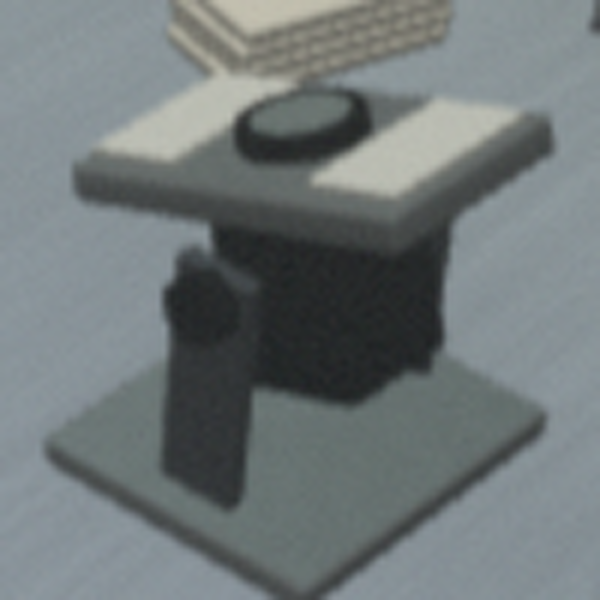

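```bash
cat >> h.py <<'E'
def load(f): return dict(np.load('pics/'+f+'.npz'))
def ray(c,p):
    d=c['R'].T@np.array([(p[0]-c['cx'])/c['fx'],(p[1]-c['cy'])/c['fy'],1]); o=-c['R'].T@c['t']; return o,d/np.linalg.norm(d)
def onz(c,p,z):
    o,d=ray(c,p); return o+d*(z-o[2])/d[2]
def tri(c1,p1,c2,p2):
    o1,d1=ray(c1,p1);o2,d2=ray(c2,p2)
    a=np.linalg.lstsq(np.c_[d1,-d2],o2-o1,rcond=None)[0]
    x=o1+a[0]*d1;y=o2+a[1]*d2
    return (x+y)/2,np.linalg.norm(x-y)
def proj(c,X):
    q=c['R']@X+c['t']; return np.array([c['fx']*q[0]/q[2]+c['cx'],c['fy']*q[1]/q[2]+c['cy']])
E
python3 - <<'E'
from h import *
T=load('top0.png');S=load('scene0.png')
# crop px -> image px : (u+.5)/6-.5+off
def ct(p):return ((p[0]+.5)/6-.5+120,(p[1]+.5)/6-.5+150)
def cs(p):return ((p[0]+.5)/6-.5+300,(p[1]+.5)/6-.5+120)
P={'A++':((110,72),(530,105)),'A+-':((330,82),(395,192)),'A-+':((110,190),(435,100)),'A--':((330,198),(310,183)),'B+-':((327,378),(180,160)),'B--':((327,492),(100,152)),'glass':((213,285),(304,116))}
X={}
for k,(a,b) in P.items():
    X[k],e=tri(T,ct(a),S,cs(b)); print(k,np.round(X[k]*1000,1),round(e*1000,1))
Q=np.array([X[k] for k in X if k!='glass']); c=Q.mean(0); u,s,v=np.linalg.svd(Q-c); n=v[2]*np.sign(v[2][2])
print('n',n,'lean',np.degrees(np.arccos(n[2])),'az',np.degrees(np.arctan2(n[1],n[0])),'rms',s[2]*1000)
for a,b in [('A+-','B--'),('A++','A-+'),('A--','B+-'),('A++','A+-'),('A-+','A--'),('B+-','B--')]:
    d=X[a]-X[b];print(a,b,np.round(np.linalg.norm(d)*1000,1),'az',np.round(np.degrees(np.arctan2(d[1],d[0])),1),'el',np.round(np.degrees(np.arcsin(d[2]/np.linalg.norm(d))),1))
# tubs, lid top z=.069
def c2(p):return ((p[0]+.5)/4-.5+250,(p[1]+.5)/4-.5+170)
for nm,q in {'L':[(120,102),(225,100),(236,301),(126,307)],'bul':[(338,86),(442,76),(471,274),(363,285)],'R':[(552,70),(658,60),(688,256),(580,267)]}.items():
    q=np.array([onz(T,c2(p),.069) for p in q]); l=(q[0]+q[1]-q[2]-q[3])/2; w=(q[0]+q[3]-q[1]-q[2])/2
    print(nm,np.round(q.mean(0)*1000,1),'len',np.linalg.norm(l)*1000,'w',np.linalg.norm(w)*1000,'yaw',np.degrees(np.arctan2(l[1],l[0])))
q=[onz(T,c2(p),.018) for p in [(35,97),(707,38),(743,290),(55,355)]]; print('tray',np.round(np.array(q)*1000,1).tolist())
E
```

```text
A++ [651.1 246.7 141.1] 2.0
A+- [648.2 181.8 140.9] 0.8
A-+ [618.2 248.1 128.3] 0.8
A-- [616.8 183.7 128.5] 2.5
B+- [566.  186.3 112.4] 3.9
B-- [533.4 187.7 100.1] 4.3
glass [590.7 217.4 124.9] 1.5
n [-0.33084448  0.01558624  0.94355657] lean 19.342319978369936 az 177.30276326223316 rms 1.501235035651719
A+- B-- 122.0 az -2.9 el 19.5
A++ A-+ 35.4 az -2.5 el 21.3
A-- B+- 53.3 az -3.0 el 17.6
A++ A+- 64.9 az 87.4 el 0.2
A-+ A-- 64.4 az 88.8 el -0.2
B+- B-- 34.8 az -2.4 el 20.6
L [558.8 -30.6  69. ] len 96.48593819500007 w 50.610390101122924 yaw 2.4096967378945235
bul [ 570.1 -137.6   69. ] len 95.35202077139513 w 50.47756241400521 yaw 6.472364379051684
R [ 578.8 -240.2   69. ] len 94.7221379309691 w 51.26045808476309 yaw 5.937267700820774
tray [[618.9, 39.1, 18.0], [651.7, -301.5, 18.0], [523.7, -312.9, 18.0], [489.9, 27.4, 18.0]]
```

```bash
cat >> h.py <<'E'
def go(target,az=None):
    s=bot.get_state();R=s['ee_rot'];d=R.T@(np.array(target)-s['tcp_pos'])/.025
    a=np.degrees(np.arctan2(R[1,0],R[0,0])); print('tcp',np.round(s['tcp_pos'],4),'az',round(a,2),'F',np.round(s['ft_force'],1),'w',round(s['gripper_width'],4),'t',s['clock'])
    print('shift units',np.round(d,3),'roll units',None if az is None else round((a-az)/8,3),'tilt',np.round(R[:,2],4))
E
python3 -c "
from h import *
go([.570,-.1376,.16],6.2)"
```

```text
tcp [ 0.2118 -0.507   0.2305] az 22.68 F [ 0.2 -0.2  0.4] w 0.0854 t 0.15
shift units [18.915 -8.103  2.832] roll units 2.06 tilt [-8.0e-04  1.7e-03 -1.0e+00]
```

```bash
python3 -m inch '[[[1,-0.4,0],0.2],[[3,-1.3,0],0.4],[[5,-2.1,0],0.6],[[7,-3,0],0.9],[[9,-3.9,0],1.1],[[11,-4.7,0],1.3],[[13,-5.6,0.5],1.5],[[15,-6.4,1],1.7],[[16.5,-7.1,1.5],1.9],[[18,-7.7,2.2],2],[[18.92,-8.1,2.8],2.06],[[18.92,-8.1,2.83],2.06],[[18.92,-8.1,2.83],2.06]]' -0.8
python3 -c "
from h import *
snap('wrist','w1.png');snap('scene','s1.png')
go([.570,-.1376,.023],6.2)"
```

```text
clock: 1.78
tcp_pos: [0.5697, -0.1397, 0.1606]
ee_rot: [[0.994, 0.107, -0.001], [0.107, -0.994, -0.001], [-0.001, 0.001, -1.0]]
ft_force: [0.4, -0.7, 1.1]
gripper_width: 0.0768
tcp [ 0.57   -0.1403  0.1613] az 6.05 F [-0.  -0.5  0.4] w 0.077 t 1.875
shift units [ 0.011 -0.117  5.531] roll units -0.019 tilt [ 6.0e-04 -1.5e-03 -1.0e+00]
```

View pics/w1.png

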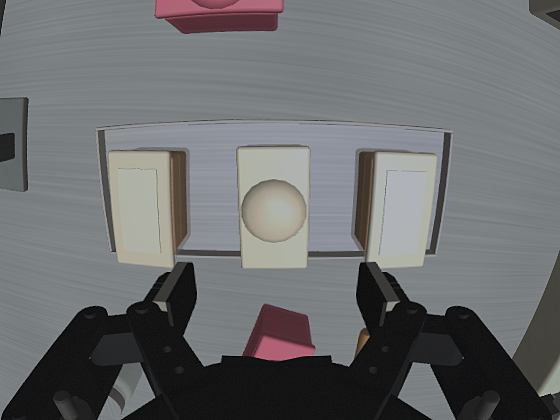

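View pics/s1.png

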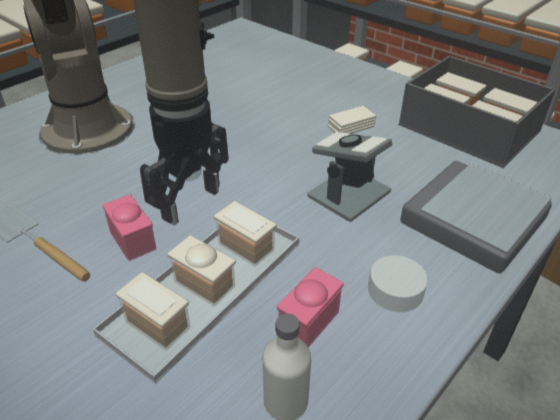

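```bash
cat >> h.py <<'E'
def wray(c,p):
    v=np.array([p[0]-c['cx'],p[1]-c['cy']]);r=np.linalg.norm(v);th=r/c['fx']
    d=np.array([*(v/r*np.sin(th)),np.cos(th)]); return -c['R'].T@c['t'],c['R'].T@d
def wonz(c,p,z):
    o,d=wray(c,p); return o+d*(z-o[2])/d[2]
E
python3 - <<'E'
from h import *
W=load('w1.png.npz'[:-4]);S=load('s1.png')
print(proj(S,np.array([.57,-.14,.161])))
q=np.array([wonz(W,p,.069) for p in [(237,147),(309,147),(307,267),(240,268)]])
print(np.round(q*1000,1).tolist(),q.mean(0)); l=(q[0]+q[1]-q[2]-q[3])/2; w=(q[0]+q[3]-q[1]-q[2])/2
print(np.linalg.norm(l),np.linalg.norm(w),np.degrees(np.arctan2(l[1],l[0])))
for nm,qq in {'left':[(110,151),(171,151),(175,266),(117,262)],'right':[(376,152),(436,155),(425,262),(369,268)]}.items():
  q=np.array([wonz(W,p,.069) for p in qq]);print(nm,np.round(q.mean(0),4))
E
```

```text
[193.19209071 211.67715103]
[[616.9, -106.7, 69.0], [622.4, -158.3, 69.0], [527.5, -169.7, 69.0], [520.8, -116.1, 69.0]] [ 0.5718954  -0.13770294  0.069     ]
0.09604514268242616 0.05303339429319205 6.223553094873598
left [ 0.5607 -0.0325  0.069 ]
right [ 0.5817 -0.2408  0.069 ]
```

The wrist view agrees with the top view to within 2 mm, so I'm descending and gripping.

```bash
python3 -m inch '[[[0.04,-0.1,0.5],0],[[0.04,-0.1,1.5],0],[[0.04,-0.1,2.5],0],[[0.04,-0.1,3.5],0],[[0.04,-0.1,4.5],0],[[0.04,-0.1,5.2],0],[[0.04,-0.1,5.53],0],[[0.04,-0.1,5.53],0]]'
python3 -m inch '[[[0,0,0],0],[[0,0,0],0],[[0,0,0],0],[[0,0,0],0],[[0,0,0],0],[[0,0,0],0]]' 1
python3 -c "
from h import *
snap('wrist','w2.png')"
```

```text
clock: 2.88
tcp_pos: [0.5709, -0.1357, 0.022]
ee_rot: [[0.994, 0.108, -0.001], [0.108, -0.994, 0.0], [-0.001, -0.0, -1.0]]
ft_force: [0.5, -0.2, 0.4]
gripper_width: 0.0768
clock: 3.62
tcp_pos: [0.5724, -0.136, 0.0236]
ee_rot: [[0.994, 0.108, 0.003], [0.108, -0.994, -0.001], [0.003, 0.001, -1.0]]
ft_force: [0.1, -0.4, 6.0]
gripper_width: 0.0535
```

View pics/w2.png

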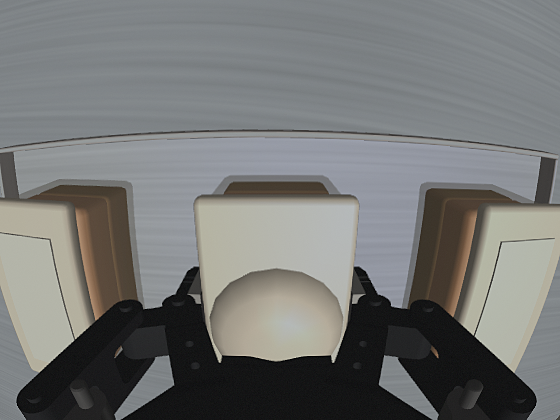

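Gripped: the width is 53.5 mm and the domed lid sits centred between the fingers. Lifting clear.

```bash
python3 -m inch '[[[0,0,-0.3],0],[[0,0,-0.8],0],[[0,0,-1.4],0],[[0,0,-2],0],[[0,0,-2.5],0],[[0,0,-2.8],0],[[0,0,-2.8],0],[[0,0,-2.8],0],[[0,0,-2.8],0]]'
python3 -c "
from h import *
snap('scene','s3.png');import cv2
cv2.imwrite('pics/s3c.png',cv2.resize(cv2.imread('pics/s3.png')[140:380,80:320],None,fx=2.5,fy=2.5))
go([0.57,-.136,.1])"
```

```text
clock: 4.8
tcp_pos: [0.5706, -0.1356, 0.0915]
ee_rot: [[0.994, 0.108, -0.002], [0.108, -0.994, 0.0], [-0.001, -0.0, -1.0]]
ft_force: [0.0, -0.1, -2.1]
gripper_width: 0.0531
tcp [ 0.5707 -0.1356  0.0916] az 6.2 F [ 0.2  0.3 -2.8] w 0.0533 t 4.85
shift units [-0.03   0.014 -0.334] roll units None tilt [-1.3e-03  3.0e-04 -1.0e+00]
```

View pics/s3c.png

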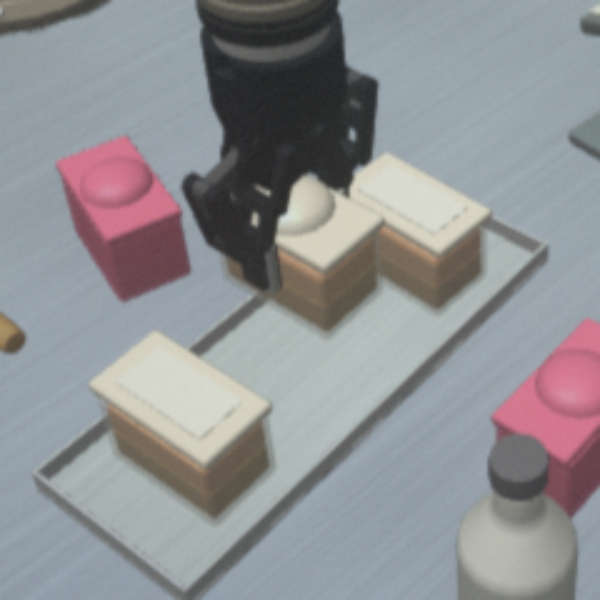

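Held level. Moves can't tilt the tool, so I'll turn the tub about the jaw axis by pushing its near lower edge against the near tray wall.

```bash
python3 -m inch '[[[0,0,0.6],0],[[0,0,1.4],0],[[0,0,2.1],0],[[0,0,2.4],0],[[-0.2,0,2.4],0],[[-0.4,0,2.4],0],[[-0.5,0,2.4],0],[[-0.6,0,2.4],0],[[-0.7,0,2.38],0],[[-0.8,0,2.34],0],[[-0.9,0,2.28],0],[[-1.0,0,2.22],0]]'
python3 -c "
from h import *
snap('scene','s4.png');import cv2
cv2.imwrite('pics/s4c.png',cv2.resize(cv2.imread('pics/s4.png')[140:340,100:300],None,fx=3,fy=3))
go([0.57,-.136,.1])"
```

```text
clock: 6.35
tcp_pos: [0.554, -0.1373, 0.0393]
ee_rot: [[0.994, 0.109, 0.017], [0.109, -0.994, 0.0], [0.017, 0.002, -1.0]]
ft_force: [9.9, 1.7, -4.3]
gripper_width: 0.0536
tcp [ 0.5537 -0.1373  0.0395] az 6.24 F [10.3  1.1 -3.8] w 0.0532 t 6.4
shift units [ 0.692  0.021 -2.408] roll units None tilt [ 1.620e-02  3.000e-04 -9.999e-01]
```

View pics/s4c.png

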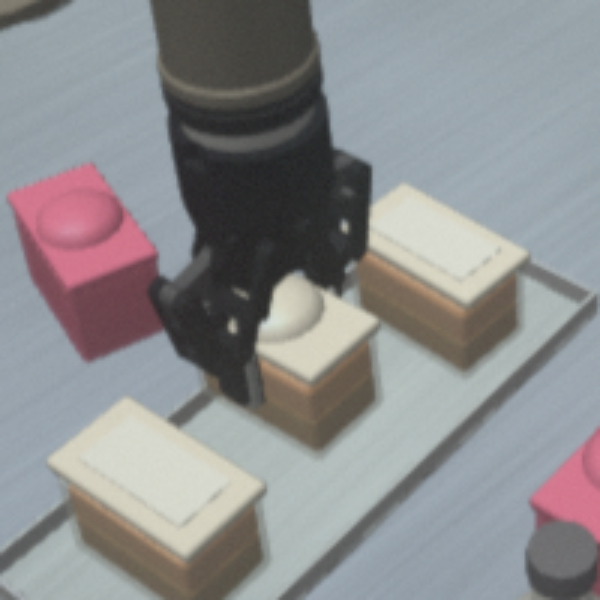

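```bash
python3 -m inch '[[[-0.15,0,-0.04],0],[[-0.3,0,-0.08],0],[[-0.45,0,-0.14],0],[[-0.6,0,-0.2],0],[[-0.75,0,-0.26],0],[[-0.8,0,-0.3],0],[[-0.8,0,-0.3],0]]'
python3 -c "
from h import *
snap('scene','s5.png');import cv2
cv2.imwrite('pics/s5c.png',cv2.resize(cv2.imread('pics/s5.png')[140:340,100:300],None,fx=3,fy=3))
go([0.57,-.136,.1])"
```

```text
clock: 7.28
tcp_pos: [0.5372, -0.1391, 0.0491]
ee_rot: [[0.994, 0.109, 0.023], [0.109, -0.994, -0.0], [0.023, 0.003, -1.0]]
ft_force: [11.2, 1.6, 2.7]
gripper_width: 0.0533
tcp [ 0.5372 -0.1391  0.0491] az 6.29 F [11.6  2.1  1.2] w 0.0534 t 7.325
shift units [ 1.363  0.025 -2.005] roll units None tilt [ 2.280e-02 -2.000e-04 -9.997e-01]
```

View pics/s5c.png

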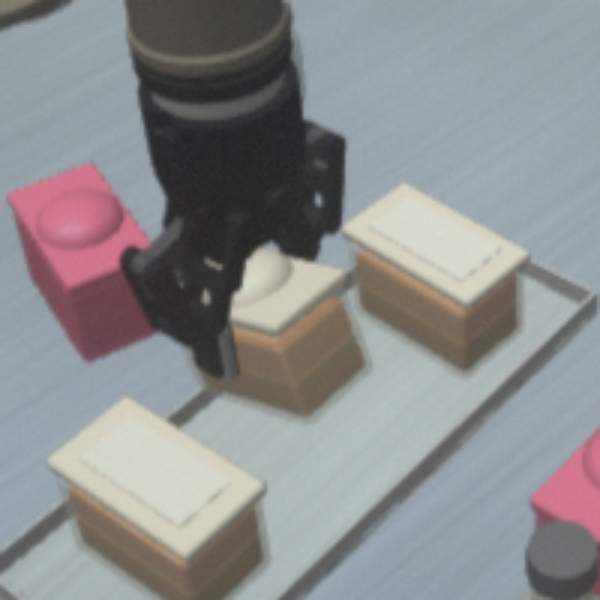

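It pivots. Lifting off to measure the tilt.

```bash
python3 -m inch '[[[0.3,0,-0.3],0],[[0.6,0,-0.8],0],[[0.8,0,-1.4],0],[[0.8,0,-2],0],[[0.8,0,-2.5],0],[[0.8,0,-2.8],0],[[0.8,0,-2.8],0],[[0.8,0,-2.8],0]]'
python3 -c "
from h import *
snap('scene','s6.png');snap('wrist','w6.png');import cv2
cv2.imwrite('pics/s6c.png',cv2.resize(cv2.imread('pics/s6.png')[150:300,110:260],None,fx=4,fy=4))
go([0.57,-.136,.1])"
```

```text
clock: 8.32
tcp_pos: [0.5457, -0.1383, 0.1138]
ee_rot: [[0.994, 0.108, -0.001], [0.108, -0.994, 0.0], [-0.001, -0.0, -1.0]]
ft_force: [-0.6, -0.4, -1.8]
gripper_width: 0.0539
tcp [ 0.5457 -0.1383  0.1136] az 6.2 F [ 0.2  0.1 -2.8] w 0.0533 t 8.425
shift units [0.978 0.015 0.542] roll units None tilt [-1.5e-03  3.0e-04 -1.0e+00]
```

View pics/s6c.png

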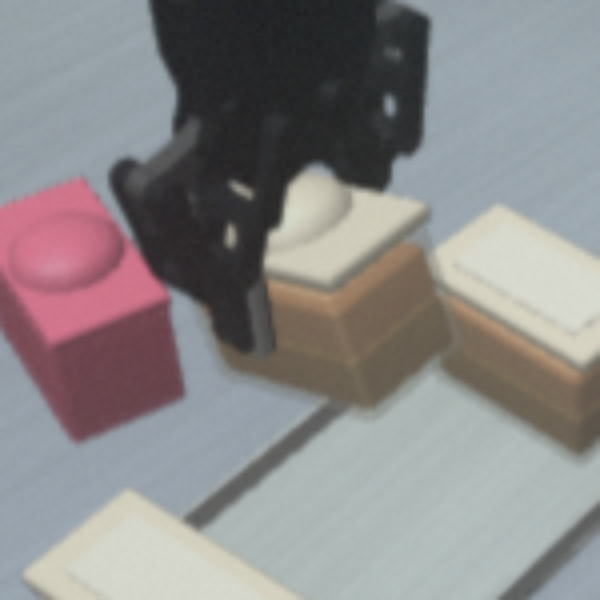

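View pics/w6.png

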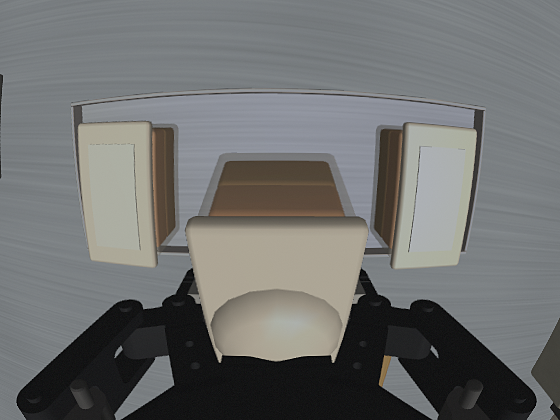

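```bash
cat > m6.py <<'E'
from h import *
def triW(S,ps,W,pw):
    o1,d1=ray(S,ps);o2,d2=wray(W,pw)
    a=np.linalg.lstsq(np.c_[d1,-d2],o2-o1,rcond=None)[0]
    x=o1+a[0]*d1;y=o2+a[1]*d2
    return (x+y)/2,np.linalg.norm(x-y)
E
python3 - <<'E'
from m6 import *
S=load('s6.png');W=load('w6.png');s=bot.get_state();R=s['ee_rot'];p=s['tcp_pos']
cs=lambda q:((q[0]+.5)/4-.5+110,(q[1]+.5)/4-.5+150)
sc={'bot-':(370,410),'bot+':(452,345),'lid-':(333,277),'lid+':(430,208)}
wr={'bot-':(333,161),'bot+':(225,161),'lid-':(366,218),'lid+':(187,218)}
for k in sc:
    x,e=triW(S,cs(sc[k]),W,wr[k]); L=R.T@(x-p)
    yy=.027 if '-' in k else -.027
    out=[]
    for o,d in (ray(S,cs(sc[k])),wray(W,wr[k])):
        ol=R.T@(o-p);dl=R.T@d; out.append(np.round((ol+dl*(yy-ol[1])/dl[1])*1000,1))
    print(k,np.round(L*1000,1),'e',round(e*1000,1),'planes',out)
E
```

```text
bot- [54.1 25.3  0.2] e 1.5 planes [array([57. , 27. , -2.8]), array([52.4, 27. ,  7.3])]
bot+ [ 52.5 -23.1   5.4] e 0.5 planes [array([ 48.3, -27. ,  10.8]), array([ 49.3, -27. ,  28.8])]
lid- [ 45.8  25.5 -59.7] e 1.3 planes [array([ 46.6,  27. , -61.6]), array([ 44.4,  27. , -53.5])]
lid+ [ 45.7 -24.7 -57.8] e 0.3 planes [array([ 43.2, -27. , -55. ]), array([ 43.3, -27. , -50.2])]
```

```bash
python3 - <<'E'
from m6 import *
S=load('s6.png');s=bot.get_state();R=s['ee_rot'];p=s['tcp_pos']
cv2.imwrite('pics/s6d.png',cv2.resize(cv2.imread('pics/s6.png')[190:260,155:230],None,fx=8,fy=8,interpolation=cv2.INTER_CUBIC))
cs=lambda q:((q[0]+.5)/4-.5+110,(q[1]+.5)/4-.5+150)
def pl(q,y=.0265):
    o,d=ray(S,q);ol=R.T@(o-p);dl=R.T@d;return (ol+dl*(y-ol[1])/dl[1])*1000
for q in [(370,410),(280,385),(240,375),(222,362),(333,288),(265,268),(330,302),(345,338),(270,322)]: print(q,np.round(pl(cs(q)),1))
E
```

```text
(370, 410) [56.5 26.5 -2.1]
(280, 385) [ 8.7 26.5 13.1]
(240, 375) [-13.9  26.5  20.9]
(222, 362) [-23.4  26.5  19.4]
(333, 288) [ 45.3  26.5 -55.4]
(265, 268) [ 10.8  26.5 -46.7]
(330, 302) [ 42.8  26.5 -47.5]
(345, 338) [ 48.1  26.5 -33.1]
(270, 322) [  8.8  26.5 -19.2]
```

View pics/s6d.png

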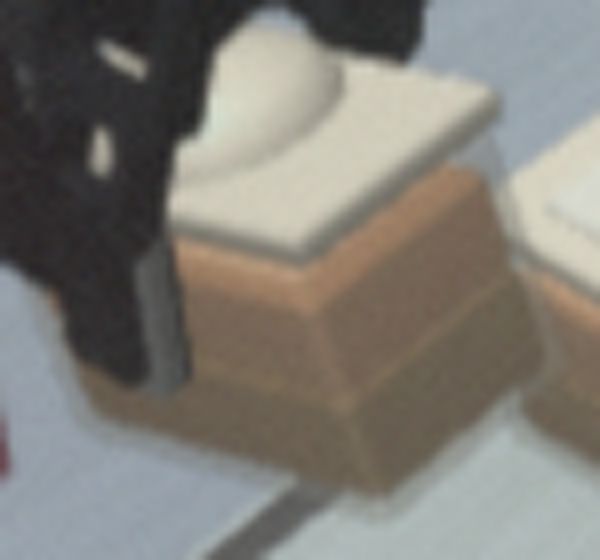

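The content lines of the tub give a tilt of about 17–19°, against the camera's lean of 19.4°. Next is the way over to the lens.

```bash
python3 -c "
from h import *
go([.5426,.2196,.26],-2.7)"
```

```text
tcp [ 0.5457 -0.1383  0.1136] az 6.2 F [ 0.2  0.1 -2.8] w 0.0533 t 8.425
shift units [  1.416 -14.247  -5.852] roll units 1.113 tilt [-1.5e-03  3.0e-04 -1.0e+00]
```

```bash
python3 -m inch '[[[0,0,-0.5],0],[[0,0,-1.5],0],[[0,0,-2.7],0],[[0,0,-4],0],[[0,-0.5,-5],0],[[0.1,-1.5,-5.6],0],[[0.3,-3,-5.85],0.1],[[0.5,-4.7,-5.85],0.3],[[0.7,-6.4,-5.85],0.5],[[0.9,-8.1,-5.85],0.7],[[1.1,-9.8,-5.85],0.9],[[1.2,-11.4,-5.85],1],[[1.3,-12.8,-5.85],1.1],[[1.42,-13.7,-5.85],1.11],[[1.42,-14.25,-5.85],1.11],[[1.42,-14.25,-5.85],1.11],[[1.42,-14.25,-5.85],1.11]]'
python3 -c "
from h import *
go([.5426,.2196,.237],-2.7)
for n in ['scene','top','wrist']: snap(n,n+'7.png')
go([.5426,.2196,.237],-2.7)
import cv2
cv2.imwrite('pics/s7c.png',cv2.resize(cv2.imread('pics/scene7.png')[30:210,250:430],None,fx=3.3,fy=3.3,interpolation=cv2.INTER_CUBIC))
cv2.imwrite('pics/t7c.png',cv2.resize(cv2.imread('pics/top7.png')[120:300,80:260],None,fx=3.3,fy=3.3,interpolation=cv2.INTER_CUBIC))
"
```

```text
clock: 10.55
tcp_pos: [0.5436, 0.2178, 0.2606]
ee_rot: [[0.999, -0.049, 0.0], [-0.049, -0.999, -0.002], [0.0, 0.002, -1.0]]
ft_force: [-0.2, -0.5, -2.3]
gripper_width: 0.0535
tcp [0.5436 0.2178 0.2606] az -2.8 F [-0.2 -0.5 -2.3] w 0.0535 t 10.55
shift units [-0.044 -0.071  0.945] roll units -0.013 tilt [ 4.0e-04 -1.6e-03 -1.0e+00]
tcp [0.5436 0.218  0.2606] az -2.82 F [ 0.2 -1.  -1.3] w 0.0533 t 10.7
shift units [-0.042 -0.061  0.944] roll units -0.015 tilt [ 2.e-04 -9.e-04 -1.e+00]
```

View pics/s7c.png

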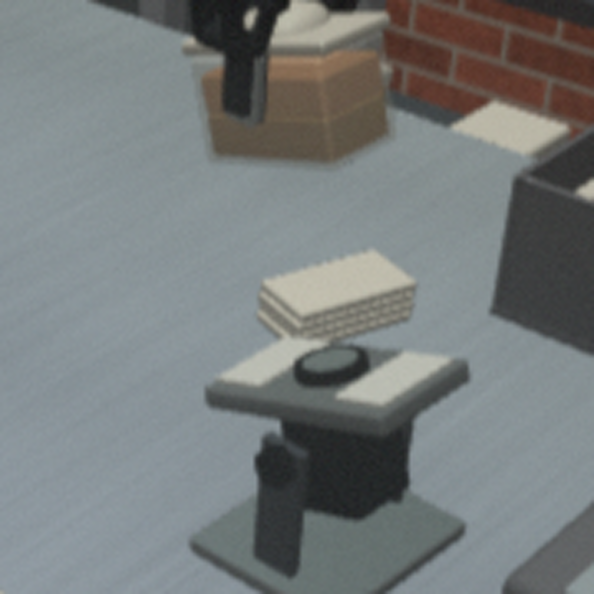

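View pics/t7c.png

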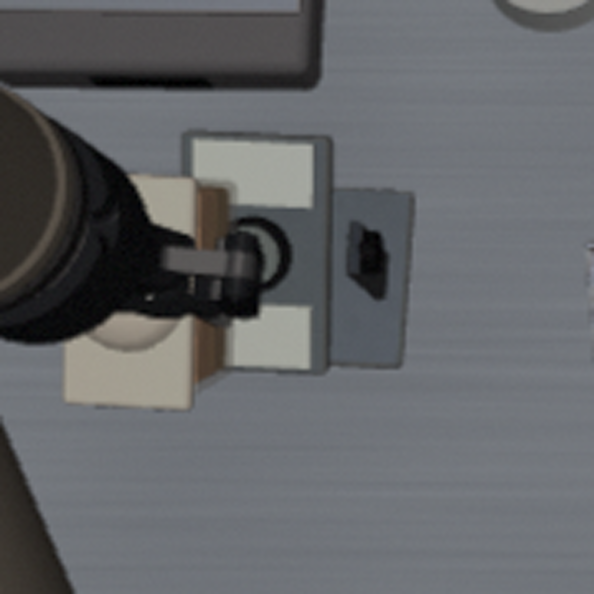

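View pics/wrist7.png

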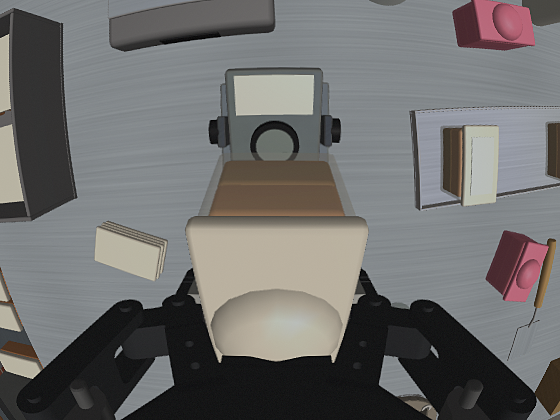

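```bash
python3 - <<'E'
import cv2
cv2.imwrite('pics/s7d.png',cv2.resize(cv2.imread('pics/scene7.png')[28:82,300:375],None,fx=8,fy=8,interpolation=cv2.INTER_CUBIC))
cv2.imwrite('pics/t7d.png',cv2.resize(cv2.imread('pics/top7.png')[168:250,95:165],None,fx=7,fy=7,interpolation=cv2.INTER_CUBIC))
E
```

```text
(no output)
```

View pics/s7d.png

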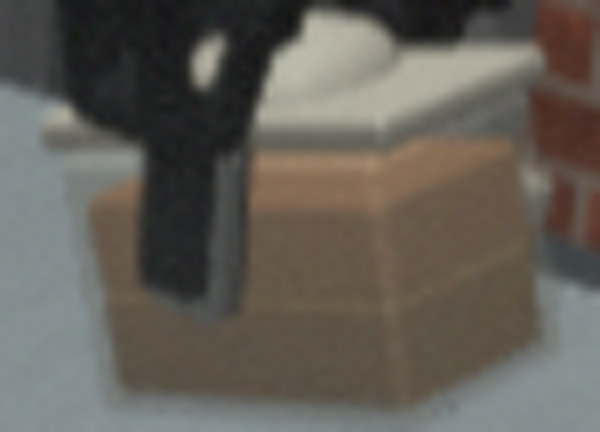

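View pics/t7d.png

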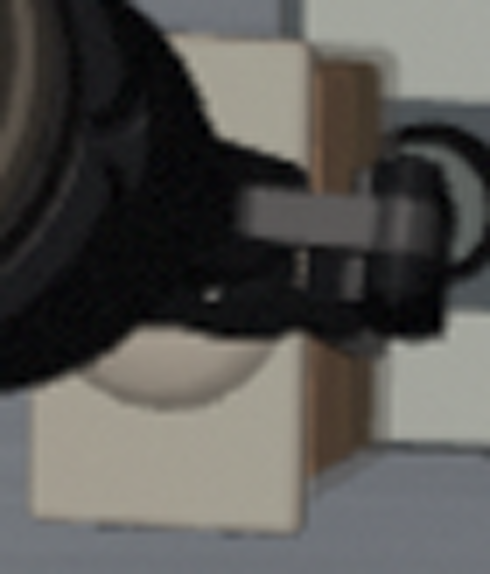

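```bash
python3 - <<'E'
from m6 import *
S=load('scene7.png');T=load('top7.png');s=bot.get_state();R=s['ee_rot'];p=s['tcp_pos']
cs=lambda q:((q[0]+.5)/8-.5+300,(q[1]+.5)/8-.5+28)
ct=lambda q:((q[0]+.5)/7-.5+95,(q[1]+.5)/7-.5+168)
F=[]
for k,a,b in [('far',(308,42),(380,126)),('near',(298,530),(48,114))]:
    x,e=tri(T,ct(a),S,cs(b)); F.append(x);print(k,np.round(R.T@(x-p)*1000,1),np.round(x*1000,1),e)
d=F[0]-F[1];print(np.linalg.norm(d),'el',np.degrees(np.arcsin(d[2]/np.linalg.norm(d))),'az',np.degrees(np.arctan2(d[1],d[0])))
def pl(c,q,y):
    o,d=ray(c,q);ol=R.T@(o-p);dl=R.T@d;return (ol+dl*(y-ol[1])/dl[1])*1000
def ang(u,v): return np.degrees(np.arctan2(-(v-u)[2],(v-u)[0]))
for nm,a,b,y in [('bottom',(120,390),(405,408),.024),('layer',(108,302),(390,308),.024),('lidtop',(48,114),(380,126),.027),('lidbot',(48,145),(383,149),.027),('outer bottom',(110,402),(420,418),.027),('far vert',(372,195),(405,405),.024),('near vert',(92,205),(120,390),.024)]:
    u,v=pl(S,cs(a),y),pl(S,cs(b),y);print(nm,np.round(u,1),np.round(v,1),'len',round(np.linalg.norm(u-v),1),'ang',round(ang(u,v),1))
E
```

```text
far [ 43.1  27.3 -56.7] [585.2 188.7 317.3] 0.0003326341923472296
near [-48.7  26.8 -31.4] [493.6 193.7 292. ] 0.0030592988680470056
0.09514964987115937 el 15.428245028729739 az -3.114275598210178
bottom [-24.7  24.   25.5] [53.7 24.   2.1] len 81.8 ang 16.6
layer [-29.4  24.    6.2] [ 47.4  24.  -18.1] len 80.6 ang 17.5
lidtop [-46.5  27.  -32.6] [ 43.   27.  -56.7] len 92.7 ang 15.1
lidbot [-46.2  27.  -25.7] [ 44.3  27.  -52.2] len 94.3 ang 16.4
outer bottom [-24.8  27.   27.4] [60.  27.   1.1] len 88.8 ang 17.2
far vert [ 40.3  24.  -40.3] [53.6 24.   1.5] len 43.9 ang -72.3
near vert [-35.4  24.  -14.4] [-24.7  24.   25.5] len 41.3 ang -75.0
```

Tilt measures 16.5 ± 1° (limit 8° off 19.4°), and yaw is −3° against the frame's −2.7°. Lowering to the final place.

```bash
python3 -c "
from h import *
go([.540,.2197,.2365],-2.7)"
python3 -m inch '[[[-0.04,-0.03,0.2],0],[[-0.08,-0.07,0.45],0],[[-0.13,-0.07,0.7],0],[[-0.14,-0.07,0.9],0],[[-0.14,-0.07,0.97],0],[[-0.14,-0.07,0.97],0],[[-0.14,-0.07,0.97],0],[[-0.14,-0.07,0.97],0]]'
python3 -c "
from h import *
for n in ['scene','top','wrist']: snap(n,n+'8.png')
go([.540,.2197,.2365],-2.7); print(bot.get_state()['dq'])
import cv2
cv2.imwrite('pics/s8c.png',cv2.resize(cv2.imread('pics/scene8.png')[30:210,250:430],None,fx=3.3,fy=3.3,interpolation=cv2.INTER_CUBIC))
cv2.imwrite('pics/s8d.png',cv2.resize(cv2.imread('pics/scene8.png')[35:95,300:375],None,fx=8,fy=8,interpolation=cv2.INTER_CUBIC))
cv2.imwrite('pics/t8d.png',cv2.resize(cv2.imread('pics/top8.png')[168:250,95:165],None,fx=7,fy=7,interpolation=cv2.INTER_CUBIC))
"
```

```text
tcp [0.5436 0.218  0.2606] az -2.82 F [ 0.2 -1.  -1.3] w 0.0533 t 10.7
shift units [-0.146 -0.06   0.964] roll units -0.015 tilt [ 2.e-04 -9.e-04 -1.e+00]
clock: 11.7
tcp_pos: [0.5398, 0.2216, 0.2366]
ee_rot: [[0.999, -0.047, 0.001], [-0.047, -0.999, 0.0], [0.001, -0.0, -1.0]]
ft_force: [0.2, 0.0, -2.0]
gripper_width: 0.0536
tcp [0.5398 0.2216 0.2364] az -2.68 F [-0.2  0.  -2.2] w 0.0535 t 11.85
shift units [ 0.013  0.075 -0.003] roll units 0.002 tilt [ 3.e-04  1.e-04 -1.e+00]
[ 0.08215388 -0.01586162  0.02180315  0.14788099 -0.00469686 -0.08917161
  0.03571421]
```

View pics/s8c.png

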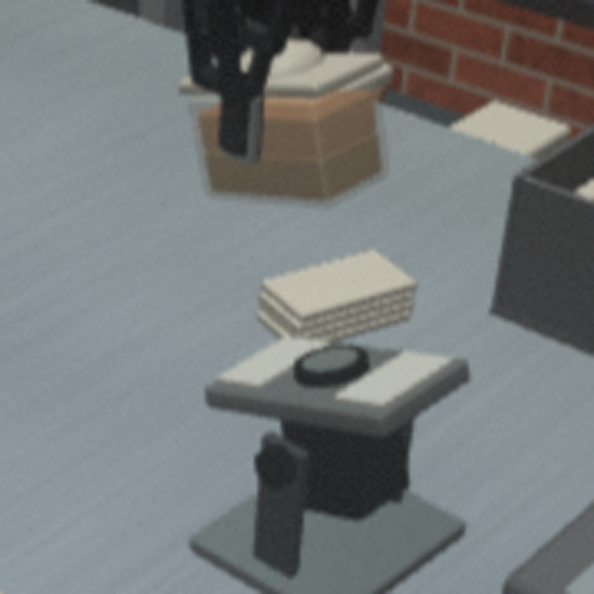

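View pics/s8d.png

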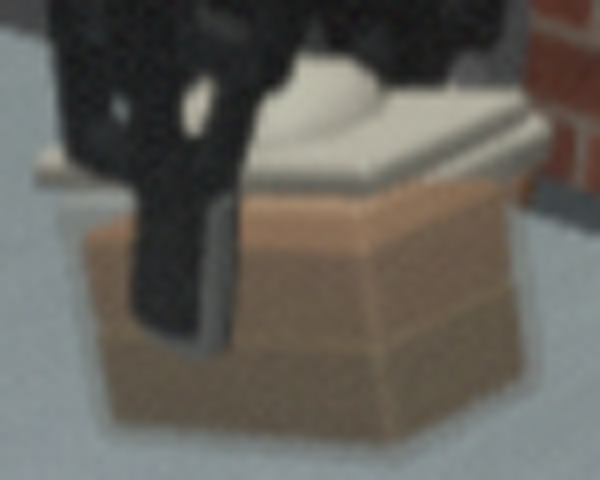

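View pics/t8d.png

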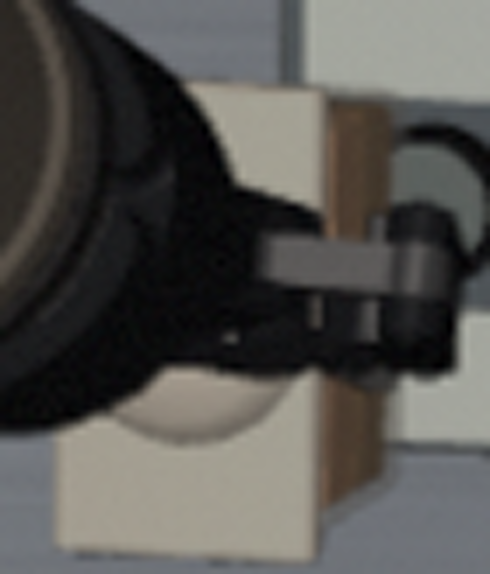

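View pics/wrist8.png

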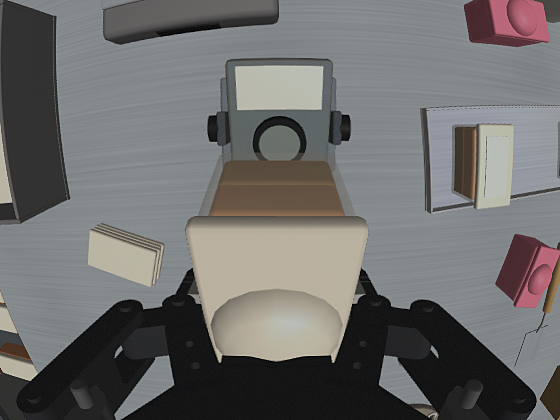

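```bash
python3 - <<'E'
from m6 import *
S=load('scene8.png');T=load('top8.png');s=bot.get_state();R=s['ee_rot'];p=s['tcp_pos']
cs=lambda q:((q[0]+.5)/8-.5+300,(q[1]+.5)/8-.5+35)
ct=lambda q:((q[0]+.5)/7-.5+95,(q[1]+.5)/7-.5+168)
f,e1=tri(T,ct((326,88)),S,cs((365,168)));n,e2=tri(T,ct((318,558)),S,cs((40,155)))
d=f-n;L=np.linalg.norm(d);x=d/L;print(L,e1,e2,np.degrees(np.arcsin(x[2])),np.degrees(np.arctan2(x[1],x[0])))
th=np.radians(16.5);az=np.radians(-2.7)
x=np.array([np.cos(th)*np.cos(az),np.cos(th)*np.sin(az),np.sin(th)]);y=np.array([-np.sin(az),np.cos(az),0]);z=np.cross(x,y)
c=(f+n)/2+.027*y-.033*z
lz=np.array([-.3308,.0156,.9436]);lz/=np.linalg.norm(lz);ly=np.cross(lz,[np.cos(az),np.sin(az),0]);ly/=np.linalg.norm(ly);lx=np.cross(ly,lz)
l=np.array([.590,.2173,.126])
for k,cc in (('lid tri',c),('tool est',p+R@np.array([.006,0,-.015]))):
  print(k,np.round(cc*1000,1),'lens frame mm',np.round(1000*np.array([lx@(cc-l),ly@(cc-l),lz@(cc-l)]),1))
print('angle',np.degrees(np.arccos(z@lz)))
W=load('wrist8.png')
# flats & camera unchanged in top view
T0=load('top0.png');dd=np.abs(T0['img'].astype(int)-T['img']).sum(2);print('diff flats',dd[190:255,275:312].mean(),dd[180:245,385:425].mean(),'cam foot',dd[175:235,186:210].mean(),'blank',dd[300:330,270:300].mean())
E
```

```text
0.09523397706273777 0.0005022535986828728 0.0028912910533883352 16.14290070844153 -3.026881814115627
lid tri [546.4 220.7 249.5] lens frame mm [ -0.3   1.3 131. ]
tool est [545.8 221.3 251.4] lens frame mm [ -0.3   1.9 133. ]
angle 2.8391288078962735
diff flats 15.727650727650728 14.828076923076923 cam foot 10.089583333333334 blank 12.734444444444444
```

```bash
python3 -m inch '[[[0,0,0],0],[[0,0,0],0],[[0,0,0],0],[[0,0,0],0]]'; python3 -c "
from bench import bot
s=bot.get_state();print(s['clock'],abs(s['dq']).max(),s['gripper_width'],s['ft_force']);print(bot.sign_off())"
```

```text
clock: 12.35
tcp_pos: [0.5397, 0.2215, 0.2363]
ee_rot: [[0.999, -0.047, -0.0], [-0.047, -0.999, -0.0], [-0.0, 0.0, -1.0]]
ft_force: [0.5, 0.5, -2.0]
gripper_width: 0.0536
12.35 0.15664555767225682 0.05364070663224616 [ 0.53527046  0.48182476 -2.03643576]
the job is handed in; nothing more can be done
None
```

The domed tub (middle place in the tray) is held over the lens, lid away, and the job was handed in at 12.35 s. I gripped it across its short side and lifted it upright. The moves can't tilt the tool, so I pivoted the tub in the jaws by pushing its near lower edge against the tray's near wall with about 11 N. Then I carried it over to the camera.

Last checks:
- **Position:** the tub's centre lies about 0 mm (x), 1–2 mm (y) and 131–133 mm (z) in the lens frame (target 0, 0, 133).
- **Angle:** the long side is within about 1° of the light frame's. The tub tilts about 16.5° against the lens's 19.4°, so it is about 3° off square (limit 8°).
- **Holding:** the arm is still, the gripper reads 53.6 mm, and the wrist feels only about 2 N of weight.
- **Surroundings:** the flat tubs and camera look unchanged in the top view.

One disagreement: my first tilt reading after the pivot gave 10.5°, because it mixed the visible contents with the tub's outer corners. All later readings, from edges and triangulated lid corners, gave 14–19.5°.

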